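# Try the key in a shutter switch on the test board

### The job

Free up and try the spring-return key switch of a roller shutter on its test board: first press the red nozzle of the clamped oil can fully down and let it come back up, to spray the keyway. Then take the red key from its stand, push it fully home in the keyway on top of the switch box, working it past the sticky pins, turn it a quarter turn clockwise to the stop, and finish while still gripping the key and holding it turned against the spring. Leave the blue key and the other things where they are.

Things in the scene. Friction and masses are not known exactly. Their poses are not given: they have to be found in the camera images.
- board: Fixed plywood test board, 130 (x) x 250 (y) x 10 mm high. Origin: centre of its underside, z up. It carries a grey switch box with steel top, 80 x 80 mm, 60 mm above the table, at y = -60 mm, and an upright blue oil can, 45 mm across, in a dark clamp at y = +60 mm. A thin orange spray tube (look only) runs from the nozzle, ending 58 mm short of the keyway's axis.
- nozzle_top (a point): Centre of the top of the red round spray nozzle on the can, 20 mm across, 130 mm above the table when up. It moves straight down.
- nozzle (a joint): Travel of the nozzle in m: 0 up, 0.005 fully down. Spring: 2 N to start, 6 N fully down; it returns by itself.
- keyway (a point): Centre of the keyway's mouth in the fixed steel top plate, 60 mm above the table, z up. The slot runs along this point's x (the board's x): 16.5 x 7 mm, its long edges bevelled to 12 mm, plate 6 mm thick. Below it lies the plug with a like slot, 16.5 x 6.5 mm, 39 mm deep. Two sticky pins at the slot's narrow ends, 12 to 28 mm down, give way to 8 to 15 N of push, or less if the key is wiggled.
- plug (a joint): Turn of the plug in rad: 0 at rest (slots in line; brass trim frames the mouth), grows clockwise seen from above, stop at 1.6. A spring turns it back when let go: 0.03 N m at 0, 0.10 N m at the stop, friction 0.012 N m. The key turns only when fully home, cannot be pulled out while turned, and has up to 0.1 rad of play in the plug.
- red_key: Loose steel key, red plastic bow, 60 g, standing bow up in one of two stands (varies). Origin at the blade's tip, z up; wide along x, thin along y. Heights from the tip: taper to 8 mm (9 mm wide, 3 thick at the end), blade 14 x 5 mm to 26, round neck 5 mm to 35, collar 20 mm across 35 to 39, bow 30 (x) x 12 (y) mm 39 to 75. Same turned half round. Fully home, the collar rests on the steel top.
- red_key_collar (a point): Centre of the underside of the red key's collar, 35 mm above its tip; in the stand it lies 45 mm above the table.
- red_key_bow (a point): Centre of the red bow, 57 mm above the key's tip, 22 mm above the collar's underside; in the stand it lies 67 mm above the table. Grip it across its 12 mm thickness (the key's y).
- blue_key: The same key with a blue bow, in the other stand: leave it. Origin at the tip of the blade.
- stand_a: Fixed wooden block 55 x 55 x 45 mm high that holds the red key in a slot 18 x 8 mm and 39 mm deep along its x; collar resting on its top. Origin at the centre of its underside.
- stand_b: The same block, holding the blue key.
- tape: Bystander: loose ring-shaped yellow roll of tape lying flat, 90 mm across, 25 mm high. Origin at the centre of its underside.
- carton: Bystander: loose cardboard carton 90 x 120 x 70 mm high, 0.5 kg. Origin at the centre of its underside.
- driver: Bystander: loose screwdriver with an orange handle lying on the table, 200 mm long, 26 mm high. Origin under its middle.

How it is judged:
On the way, in this order (a step that is already met when the one before it is completed fails the run):
1. the nozzle is pressed fully down (at least 3.5 of 5 mm) (value of joint nozzle above 0.0035 m), for 0.05 s.
2. the nozzle has come back up (value of joint nozzle below 0.001 m), for 0.05 s.
3. the red key is fully home in the keyway, not yet turned (z of red_key_collar in the frame of keyway below 0.004 m and horizontal distance between red_key_collar and keyway below 0.005 m and value of joint plug below 0.4 rad), for 0.05 s.
4. the key is turned a quarter turn clockwise (plug beyond 1.35 rad) by the fingers (value of joint plug above 1.35 rad and contact force between the fingers and red_key above 1 N), for 0.2 s.
At the end, for the whole second after the job is handed in: The red key is in the keyway with its collar within 4 mm of the steel top and within 5 mm of the keyway's centre, the plug is held beyond 1.35 rad (of 1.6) clockwise, the fingers still grip the key (more than 1 N), and the nozzle is up (less than 1 mm down) (all of step 4 and z of red_key_collar in the frame of keyway below 0.004 m and horizontal distance between red_key_collar and keyway below 0.005 m and value of joint nozzle below 0.001 m); the arm keeps its last pose, push and grip.
It fails at once if the blue key is moved more than 20 mm (distance of blue_key from where it was at the start of the episode above 0.02 m).
It fails at once if the carton is moved more than 20 mm (distance of carton from where it was at the start of the episode above 0.02 m).
It fails at once if the tape is moved more than 20 mm (distance of tape from where it was at the start of the episode above 0.02 m).
It fails at once if the screwdriver is moved more than 20 mm (distance of driver from where it was at the start of the episode above 0.02 m).
It also fails if it takes over 72 s, if anything falls off the work surface, if the arm or the gripper's body presses on something with over 40 N, if the wrist force passes 120 N, or if a joint passes its speed limit or range.

### The arm

A 6-joint arm with a two-finger parallel gripper is mounted at the origin on the work surface. World frame = base frame: x ahead of the robot, y to its left, z up, the work surface at z = 0. Lengths are in m, angles in rad, forces in N, time in s.
With the tool pointing down it reaches from about 0.4 to 0.825 m from the base axis. Payload 7 kg.
Tool frame: the origin (TCP) lies midway between the tips of the shut fingers; the grasp point (between the pads) lies 19 mm behind it; z points along the fingers, y is the line along which they close (so a half turn about z gives the same grasp; the last joint's range is limited). The gripper opens to 88 mm and grips with 3 to 60 N. Pads are 19 mm wide; open, the fingers measure 130 mm over their backs; the gripper's body (78 mm by 193 mm) begins 47 mm behind the grasp point.
Start: joints at [1.599, 0.359, 0.012, 0, -1.224, -0.288], TCP at [0.173, 0.652, 0.227] pointing down, gripper open.
Joint ranges: [-3.07, 3.07], [-1.43, 2.12], [-1.02, 1.25], [-3.03, 1.67], [-3.05, -0], [-3.03, 3.03]. Speed limits (rad/s): [2.39, 2.39, 3.01, 3.14, 3.14, 3.14].

### API

Orientations are given as [roll, pitch, yaw] about the fixed x, y, z axes, in that order (R = Rz(yaw) Ry(pitch) Rx(roll)).
In Python, from station import arm gives the robot as it stands. The module is installed in compiled form; this text tells all that it offers.
- The arm moves only by the tool carry_out, never from a script. Its argument "commands" is a list of rows, each a list of 4 numbers: the shift along the world's x, y, z in units of 50 mm (1.0 is 50 mm), then the turn about the world's z in units of 6 degrees (1.0 is 6 degrees). A call has exactly 10 rows; each row is the pose to reach, as a shift and turn from the pose commanded when the call began; what a row does not reach only later rows make up. A row lasts 1/8 s, in which the tool goes at most 62.5 mm and 10.7 degrees, less where a joint would pass 70% of its speed; a pose out of reach is approached as far as the arm can. A call with a gripper value outside its range is refused whole. "claw" is the closure, from 0 (fully open) to 1 (shut), set as the call begins (left out, the last holds). The fingers move at their own pace and stop on an object; "force" is the grip in N (left out, the last holds). Time passes only in rows, so rows that repeat a pose let the fingers close, or fill a call up. It gives the time, the measured TCP pose, the force, the opening and the grip force at its end, in the units of the state.
- arm.get_state(): the state, without advancing time (a new reading comes with each control period).
- arm.grab_frame(name): name is "scene" or "top" or "wrist"; returns a dict with "pixels" (400x640x3 uint8, red, green, blue), "fx", "fy", "cx", "cy" (pixels), "eye" and "orientation" of the camera in the world. Camera axes: x right, y down, z forward; pixel columns grow to the right and rows downward; lengths in m; the calibration is good to about 2 mm. The wrist camera is an equidistant fisheye: a pixel r from the principal point sees the ray r / f radians off the axis. A picture is of the moment at which its call begins. There is no depth.
- arm.job_done(): hands the job in; it is judged then, once.
Trained networks look in a picture, given as the dict that the camera call returned (one of the last four; its "shot" number tells which), for a name from the list of things; names that differ only in an ending like _2 or _b are one class to them, and where a whole thing is asked for, a point or a joint stands for the part that bears it (a point fixed in the world has none). Each returns a list of dicts, best first, with "conf" (0 to 1); they miss things now and then, are a little off and sometimes report something else, mostly with a low value. They report only what shows in the picture. A call takes as long as a camera call.
- arm.regions_of(picture, query): "pixels" (400x640 bool, what is visible of it) and "uv" ([column, row] in pixels, amid what is visible of it).
- arm.mark_of(picture, query): "uv" ([column, row] in pixels: a listed point, or the origin of a listed thing).
The state is a dict: "t": time; "q": joint angles; "qd": joint speeds; "joint_efforts": joint torques, N m; "eef_pos": TCP position; "ee_rot": TCP orientation; "force": force on the tool from outside, world axes, zero at the start; "moment": the same for the moment, N m; "width": finger opening in m; "gripper_force": force on a finger pad.
Only numpy, scipy, OpenCV 4.12 (cv2) and the standard library are available. Lean on these libraries where they do the work, as an engineer would, in place of code of your own. Each camera call takes 0.05 s, during which the arm holds its last target. There are 200 camera calls.

## Working session

There is one attempt and no reset: what is moved stays moved. The work goes in short steps, Python scripts to look and compute and a tool call to move; the robot and the scene stay as the last step left them, time stands still between calls to the robot, and variables do not carry over. Pictures are saved under pics/ and viewed, at most 10 in all, crops included, and the job is handed in when it is done.

Besides the shell and the picture viewer there is one more tool, called after "Request:" as name(argument=value, ...), one argument or row to a line, values as JSON. carry_out: Moves the arm, as the interface text tells. Its arguments: {"type":"object","properties":{"commands":{"type":"array","items":{"type":"array","items":{"type":"number"}}},"claw":{"type":"number"},"force":{"type":"number"}},"required":["commands"]}

```bash
mkdir -p pics; cat > h.py <<'E'
import numpy as np, cv2
from station import arm
from scipy.spatial.transform import Rotation as Ro
def Rm(o):
    o=np.array(o,float)
    if o.shape==(3,3): return o
    return Ro.from_euler('xyz',o).as_matrix() if o.size==3 else Ro.from_quat(o).as_matrix()
def ray(p,uv,fish=False):
    x=(uv[0]-p['cx'])/p['fx']; y=(uv[1]-p['cy'])/p['fy']
    if fish:
        r=np.hypot(x,y); s=np.sin(r)/r if r>1e-9 else 1
        d=np.array([x*s,y*s,np.cos(r)])
    else: d=np.array([x,y,1.])
    return np.array(p['eye']),Rm(p['orientation'])@d
def atz(p,uv,z,fish=False):
    e,d=ray(p,uv,fish); return e+d*(z-e[2])/d[2]
def save(p,n): cv2.imwrite('pics/'+n,p['pixels'][:,:,::-1])
E
python3 - <<'E'
from h import *
Z=dict(nozzle_top=.13,keyway=.06,red_key_collar=.045,red_key_bow=.067,blue_key=.01,board=0,stand_a=0,stand_b=0,tape=0,carton=0,driver=0)
for c in('top','scene'):
    p=arm.grab_frame(c); save(p,c+'0.png'); print(c,p['eye'],p['orientation'])
    for n,z in Z.items():
        print(n,[(round(m['conf'],2),np.round(m['uv']).tolist(),np.round(atz(p,m['uv'],z),3)[:2].tolist()) for m in arm.mark_of(p,n)[:2]])
s=arm.get_state();print(s['eef_pos'],s['ee_rot'],s['force'],s['t'])
E
```

```text
top [0.44389938 0.05073078 1.14876781] [-2.97710368 -0.00524138 -1.57482607]
nozzle_top [(0.62, [239.0, 225.0], [0.562, 0.216]), (0.31, [182.0, 272.0], [0.459, 0.339])]
keyway [(0.85, [291.0, 234.0], [0.547, 0.104])]
red_key_collar [(0.62, [452.0, 229.0], [0.56, -0.287]), (0.31, [445.0, 231.0], [0.556, -0.27])]
red_key_bow [(0.65, [453.0, 228.0], [0.56, -0.283])]
blue_key [(0.48, [402.0, 259.0], [0.489, -0.17])]
board [(0.91, [273.0, 234.0], [0.554, 0.153])]
stand_a [(0.91, [445.0, 232.0], [0.557, -0.282]), (0.55, [400.0, 257.0], [0.494, -0.165])]
stand_b [(0.91, [445.0, 232.0], [0.557, -0.282]), (0.55, [400.0, 257.0], [0.494, -0.165])]
tape [(0.79, [182.0, 271.0], [0.462, 0.376])]
carton [(0.86, [310.0, 154.0], [0.76, 0.058])]
driver [(0.33, [447.0, 231.0], [0.559, -0.288])]
scene [ 1.29152722 -0.15975648  1.07223489] [-2.49872596 -0.01779313  1.32287611]
nozzle_top [(0.52, [389.0, 169.0], [0.554, 0.224]), (0.37, [211.0, 230.0], [0.64, -0.272])]
keyway [(0.89, [345.0, 192.0], [0.553, 0.101])]
red_key_collar [(0.65, [211.0, 223.0], [0.558, -0.28])]
red_key_bow [(0.68, [208.0, 221.0], [0.567, -0.283])]
blue_key [(0.59, [246.0, 206.0], [0.499, -0.178])]
board [(0.58, [365.0, 200.0], [0.552, 0.167]), (0.24, [249.0, 203.0], [0.483, -0.169])]
stand_a [(0.96, [251.0, 205.0], [0.49, -0.164]), (0.84, [214.0, 231.0], [0.555, -0.279])]
stand_b [(0.96, [251.0, 205.0], [0.49, -0.164]), (0.84, [214.0, 231.0], [0.555, -0.279])]
tape [(0.57, [419.0, 162.0], [0.448, 0.38])]
carton [(0.74, [350.0, 266.0], [0.752, 0.063])]
driver [(0.77, [228.0, 283.0], [0.726, -0.259])]
[0.17339911 0.65233063 0.22656088] [ 3.14158780e+00  2.20473478e-05 -2.59812316e-01] [-0.17606491 -0.40804889 -0.35167469] 1.2
```

View pics/top0.png

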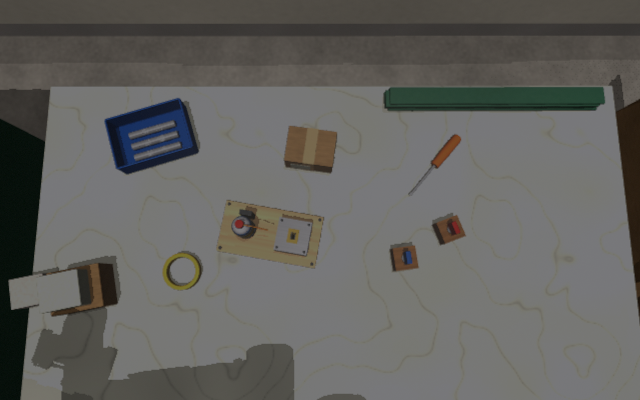

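View pics/scene0.png

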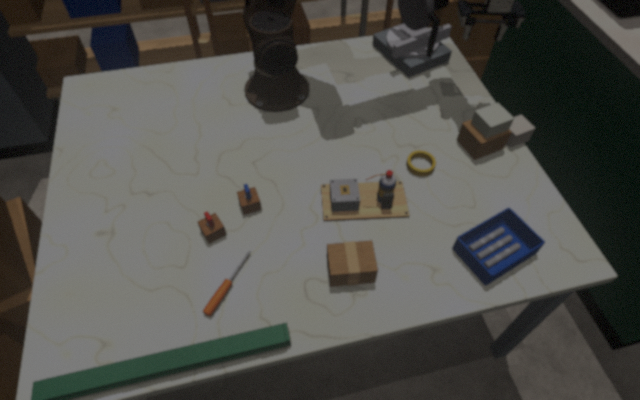

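The top picture shows the nozzle at (239,225), the keyway at (292,236), the red key at (453,228) and the blue key at (407,258). The board is yawed a few degrees clockwise. Next I move above the nozzle with the fingers shut.

Request:
carry_out(
  commands=[
    [0,0,0.7,0],
    [7.6,-9.0,0.7,1.5],
    [7.6,-9.0,0.7,1.5],
    [7.6,-9.0,0.7,1.5],
    [7.6,-9.0,0.7,1.5],
    [7.6,-9.0,0.7,1.5],
    [7.6,-9.0,0.7,1.5],
    [7.6,-9.0,0.7,1.5],
    [7.6,-9.0,0.7,1.5],
    [7.6,-9.0,0.7,1.5],
  ],
  claw=1,
  force=20,
)

```text
t: 2.45
eef_pos: [0.5374, 0.2209, 0.262]
ee_rot: [-3.141, -0.001, -0.102]
force: [0.5, 0.7, -0.3]
width: 0.0007
gripper_force: 0.0
```

```bash
python3 - <<'E'
from h import *
p=arm.grab_frame('wrist'); save(p,'w1.png'); print(p['eye'],p['orientation'],p['fx'])
for n,z in dict(nozzle_top=.13,keyway=.06).items():
    print(n,[(round(m['conf'],2),np.round(m['uv']).tolist(),np.round(atz(p,m['uv'],z,True),4)[:2].tolist()) for m in arm.mark_of(p,n)[:2]])
s=arm.get_state();print(s['eef_pos'],s['ee_rot'],s['q'],s['force'],s['t'])
E
```

```text
[0.60568193 0.21343702 0.42007241] [ 2.88946597e+00  1.26291955e-03 -1.67296863e+00] 309.70691628693146
nozzle_top [(0.68, [320.0, 168.0], [0.5641, 0.2169]), (0.36, [549.0, 183.0], [0.5266, -0.0505])]
keyway [(0.84, [417.0, 167.0], [0.545, 0.0997])]
[0.53775164 0.21993117 0.26127948] [ 3.14108036e+00  2.51094308e-04 -1.07499452e-01] [ 7.24774537e-01  1.84293914e-01 -1.47293894e-01  1.68335873e-04
 -1.23975638e+00  7.38467645e-01] [-0.49844849  0.62184657 -1.50721705] 2.6
```

View pics/w1.png

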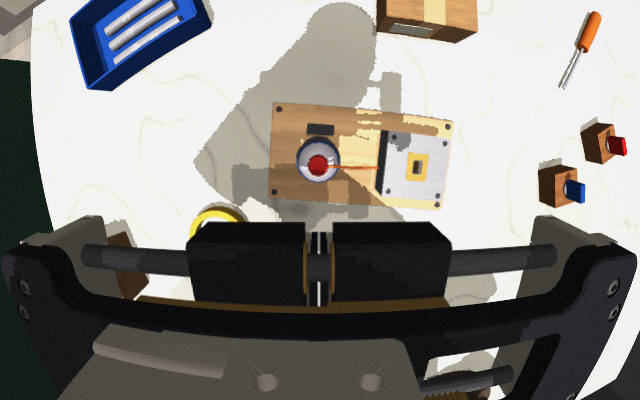

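The wrist view shows the red nozzle at (318,165) and the keyway at (417,167), and their 119 mm spacing matches the board. I'll go to just above the nozzle.

Request:
carry_out(
  commands=[
    [0.52,-0.06,0,-0.5],
    [0.52,-0.06,0,-0.5],
    [0.52,-0.06,-1,-0.5],
    [0.52,-0.06,-2.2,-0.5],
    [0.52,-0.06,-2.2,-0.5],
    [0.52,-0.06,-2.2,-0.5],
    [0.52,-0.06,-2.2,-0.5],
    [0.52,-0.06,-2.2,-0.5],
    [0.52,-0.06,-2.2,-0.5],
    [0.52,-0.06,-2.2,-0.5],
  ],
)

```text
t: 3.85
eef_pos: [0.5624, 0.2195, 0.1519]
ee_rot: [-3.141, -0.0, -0.155]
force: [0.9, 0.4, 0.1]
width: 0.0007
gripper_force: 0.0
```

```bash
python3 - <<'E'
from h import *
p=arm.grab_frame('wrist'); save(p,'w2.png')
for n,z in dict(nozzle_top=.13,keyway=.06).items():
    print(n,[(round(m['conf'],2),np.round(m['uv']).tolist(),np.round(atz(p,m['uv'],z,True),4)[:2].tolist()) for m in arm.mark_of(p,n)[:2]])
r=arm.regions_of(p,'nozzle_top')[:1]
for x in r: print(x['conf'],x['uv'],x['pixels'].sum(),atz(p,x['uv'],.127,True))
s=arm.get_state();print(s['eef_pos'],s['ee_rot'],s['force'],s['t'])
E
```

```text
nozzle_top [(0.78, [322.0, 234.0], [0.564, 0.2171])]
keyway [(0.6, [453.0, 204.0], [0.5463, 0.1002])]
0.64 [323.0, 222.9] 629 [0.56991349 0.2153486  0.127     ]
[0.56230859 0.21949598 0.15149767] [ 3.14145838e+00  1.29130911e-04 -1.55179041e-01] [-0.34650128 -0.04353239  0.44619775] 4.05
```

View pics/w2.png

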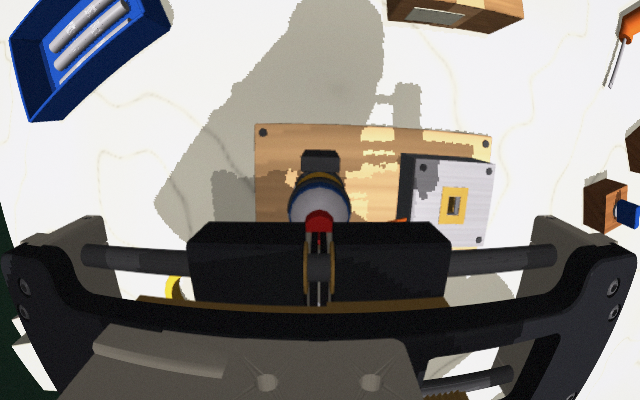

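The nozzle lies directly under the fingertips. I'll press it and come back up.

Request:
carry_out(
  commands=[
    [0.03,-0.04,-0.2,0],
    [0.03,-0.04,-0.36,0],
    [0.03,-0.04,-0.44,0],
    [0.03,-0.04,-0.5,0],
    [0.03,-0.04,-0.54,0],
    [0.03,-0.04,-0.56,0],
    [0.03,-0.04,-0.56,0],
    [0.03,-0.04,-0.56,0],
    [0.03,-0.04,-0.56,0],
    [0.03,-0.04,-0.56,0],
  ],
)

```text
t: 5.3
eef_pos: [0.5635, 0.2171, 0.1252]
ee_rot: [3.141, -0.0, -0.155]
force: [-7.7, -3.0, 14.8]
width: 0.0002
gripper_force: 7.2
```

Request:
carry_out(
  commands=[
    [0,0,0.5,0],
    [0,0,1.5,0],
    [0,-1.0,2.2,0],
    [-0.1,-9.0,2.2,0],
    [-0.1,-9.0,2.2,0],
    [-0.1,-9.0,2.2,0],
    [-0.1,-9.0,2.2,0],
    [-0.1,-9.0,2.2,0],
    [-0.1,-9.0,2.2,0],
    [-0.1,-9.0,2.2,0],
  ],
  claw=0.55,
)

```text
t: 6.55
eef_pos: [0.5586, -0.2355, 0.2333]
ee_rot: [3.141, -0.0, -0.158]
force: [0.5, 0.8, -1.0]
width: 0.0395
gripper_force: 0.0
```

```bash
python3 - <<'E'
from h import *
p=arm.grab_frame('wrist'); save(p,'w3.png')
for n,z in dict(red_key_bow=.067,red_key_collar=.045,stand_a=0,blue_key=.01,keyway=.06,nozzle_top=.13).items():
    print(n,[(round(m['conf'],2),np.round(m['uv']).tolist(),np.round(atz(p,m['uv'],z,True),4)[:2].tolist()) for m in arm.mark_of(p,n)[:2]])
s=arm.get_state();print(s['eef_pos'],s['ee_rot'],s['q'],s['width'],s['force'],s['t'])
E
```

```text
red_key_bow [(0.96, [362.0, 178.0], [0.5623, -0.2834])]
red_key_collar [(0.81, [361.0, 175.0], [0.5615, -0.2855])]
stand_a [(0.79, [280.0, 230.0], [0.4957, -0.1734]), (0.6, [358.0, 169.0], [0.5615, -0.2878])]
blue_key []
keyway []
nozzle_top [(0.49, [9.0, 250.0], [0.5594, 0.2243])]
[ 0.55905886 -0.23147088  0.23366052] [-3.14145911e+00 -3.59814393e-04 -1.53890738e-01] [-7.00710165e-02  2.40033985e-01 -1.38740150e-01 -1.10815993e-04
 -1.19165246e+00  1.48701763e+00] 0.03951704104984724 [-0.7615568   0.24083526  0.17652428] 6.9
```

View pics/w3.png

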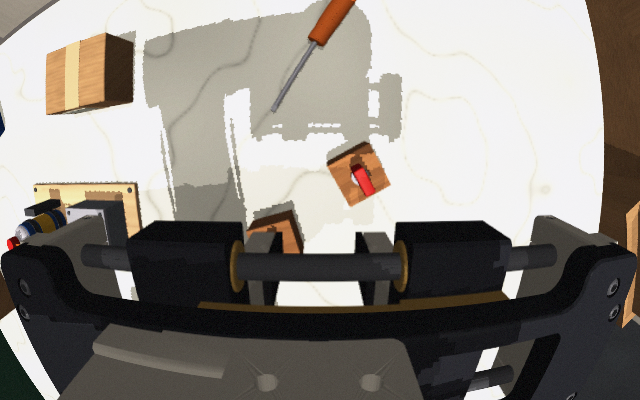

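The red bow lies at (362,178), its long side running from (355,168) to (371,193). I'll measure its yaw from the outline.

```bash
cat >> h.py <<'E'
def rect(p,mask,z,fish=True):
    # min-area rectangle of a mask projected on plane z: centre, size, angle of the long side (deg)
    v,u=np.nonzero(mask); pts=np.array([atz(p,(a,b),z,fish)[:2] for a,b in zip(u,v)])
    c,s,_=r=cv2.minAreaRect((pts*1000).astype(np.float32)); b=cv2.boxPoints(r)
    e=[b[1]-b[0],b[2]-b[1]]; l=max(e,key=np.linalg.norm)
    return np.round(c,1),np.round(s,1),round(float((np.degrees(np.arctan2(l[1],l[0]))+90)%180-90),1)
E
python3 - <<'E'
from h import *
p=arm.grab_frame('wrist')
a=p['pixels'].astype(int); red=(a[:,:,0]>110)&(a[:,:,1]<70)&(a[:,:,2]<70)
red[:, :330]=0; red[:,:][:150]=0; red[215:]=0; red[:,400:]=0
print('red',red.sum(),rect(p,red,.08))
for r in arm.regions_of(p,'stand_a')[:2]: print('stand',r['conf'],r['uv'],rect(p,r['pixels']|red if r['uv'][0]>320 else r['pixels'],.045))
for n in('red_key','red_key_bow'):
  for r in arm.regions_of(p,n)[:1]: print(n,r['conf'],r['uv'],rect(p,r['pixels'],.08))
E
```

```text
red 323 (array([ 569.2, -281.9]), array([47.3, 19.5]), 5.7)
stand 0.76 [354.5, 170.0] (array([ 564.2, -282.1]), array([60. , 54.2]), 20.0)
stand 0.71 [286.5, 227.5] (array([ 504.2, -172.7]), array([55.8, 61.8]), -84.3)
red_key 0.64 [366.0, 178.2] (array([ 562.9, -281. ]), array([36.4, 18.1]), 17.9)
red_key_bow 0.89 [362.3, 176.5] (array([ 563.7, -282.5]), array([35.7, 17.9]), 32.3)
```

Request:
carry_out(
  commands=[
    [0.06,-1.02,0,1.6],
    [0.06,-1.02,0,3.2],
    [0.06,-1.02,-0.5,4.8],
    [0.06,-1.02,-1.0,4.8],
    [0.06,-1.02,-1.6,4.8],
    [0.06,-1.02,-1.6,4.8],
    [0.06,-1.02,-1.6,4.8],
    [0.06,-1.02,-1.6,4.8],
    [0.06,-1.02,-1.6,4.8],
    [0.06,-1.02,-1.6,4.8],
  ],
)

```text
t: 8.35
eef_pos: [0.562, -0.2835, 0.1541]
ee_rot: [3.141, -0.001, 0.348]
force: [-0.2, 0.3, -0.5]
width: 0.0394
gripper_force: 0.0
```

```bash
python3 - <<'E'
from h import *
p=arm.grab_frame('wrist'); save(p,'w4.png'); cv2.imwrite('pics/w4c.png',cv2.resize(p['pixels'][130:290,220:420,::-1],None,fx=4,fy=4)[:600])
for n,z in dict(red_key_bow=.067,red_key_collar=.045,stand_a=0).items():
    print(n,[(round(m['conf'],2),np.round(m['uv']).tolist(),np.round(atz(p,m['uv'],z,True),4)[:2].tolist()) for m in arm.mark_of(p,n)[:2]])
for n in('red_key_bow','stand_a'):
  for r in arm.regions_of(p,n)[:1]: print(n,r['conf'],r['uv'],rect(p,r['pixels'],.085 if n[0]=='r' else .045))
s=arm.get_state();print(s['eef_pos'],s['ee_rot'],s['width'],s['t'])
E
```

```text
red_key_bow [(0.84, [318.0, 205.0], [0.5648, -0.2829]), (0.17, [26.0, 96.0], [0.5703, 0.0682])]
red_key_collar [(0.79, [317.0, 203.0], [0.561, -0.2838])]
stand_a [(0.91, [199.0, 216.0], [0.4913, -0.1691]), (0.73, [321.0, 193.0], [0.5604, -0.2875])]
red_key_bow 0.97 [316.0, 203.7] (array([ 565.6, -282.9]), array([35.7, 16.7]), 19.9)
stand_a 0.92 [319.9, 185.4] (array([ 563.7, -282.5]), array([61.7, 55.1]), 19.9)
[ 0.56180736 -0.28345901  0.15353525] [-3.14155698e+00  2.75195064e-05  3.47520028e-01] 0.039070095908153885 8.65
```

View pics/w4c.png

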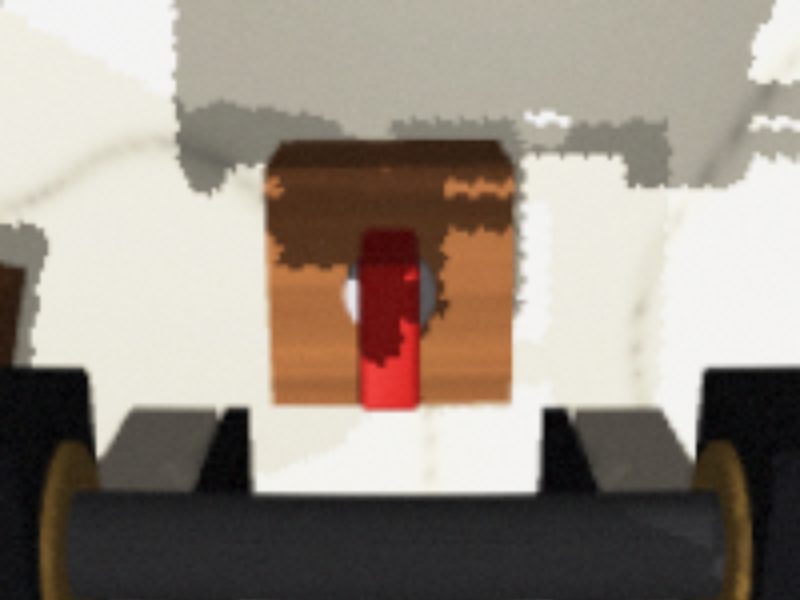

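The red key sits centred between the fingers and square to them, at yaw 19.9°. I'll descend and grip.

Request:
carry_out(
  commands=[
    [0,0,-0.6,0],
    [0,0,-1.2,0],
    [0,0,-1.6,0],
    [0,0,-1.8,0],
    [0,0,-1.9,0],
    [0,0,-1.98,0],
    [0,0,-1.98,0],
    [0,0,-1.98,0],
    [0,0,-1.98,0],
    [0,0,-1.98,0],
  ],
)

```text
t: 9.9
eef_pos: [0.5619, -0.2835, 0.0548]
ee_rot: [3.141, -0.0, 0.348]
force: [0.1, 0.0, 0.2]
width: 0.0396
gripper_force: 0.0
```

Request:
carry_out(
  commands=[
    [0,0,0,0],
    [0,0,0,0],
    [0,0,0,0],
    [0,0,0,0],
    [0,0,0,0],
    [0,0,0,0],
    [0,0,0,0],
    [0,0,0,0],
    [0,0,0,0],
    [0,0,0,0],
  ],
  claw=1,
  force=45,
)

```text
t: 11.15
eef_pos: [0.5618, -0.2834, 0.0546]
ee_rot: [-3.142, 0.0, 0.348]
force: [-0.1, -0.2, -0.9]
width: 0.0115
gripper_force: 45.0
```

Request:
carry_out(
  commands=[
    [0,0,1.0,0],
    [0,0,2.0,0],
    [0,0,2.4,-1],
    [-0.1,2,2.4,-2],
    [-0.2,4,2.4,-3],
    [-0.32,7.6,2.4,-4],
    [-0.32,7.6,2.4,-4.9],
    [-0.32,7.6,2.4,-4.9],
    [-0.32,7.6,2.4,-4.9],
    [-0.32,7.6,2.4,-4.9],
  ],
)

```text
t: 12.4
eef_pos: [0.5456, 0.1002, 0.1746]
ee_rot: [-3.141, -0.0, -0.161]
force: [0.4, -0.4, -1.3]
width: 0.0115
gripper_force: 45.0
```

```bash
python3 - <<'E'
from h import *
p=arm.grab_frame('wrist'); save(p,'w5.png')
s=arm.get_state();print(s['eef_pos'],s['ee_rot'],s['width'],s['force'],s['t'])
for n,z in dict(keyway=.06,board=0,nozzle_top=.13,red_key_bow=s['eef_pos'][2]+.0124,red_key_collar=s['eef_pos'][2]-.0096).items():
    print(n,[(round(m['conf'],2),np.round(m['uv']).tolist(),np.round(atz(p,m['uv'],z,True),4)[:2].tolist()) for m in arm.mark_of(p,n)[:2]])
cv2.imwrite('pics/w5c.png',cv2.resize(p['pixels'][130:280,220:420,::-1],None,fx=4,fy=4))
E
```

```text
[0.54558366 0.0989863  0.1745034 ] [-3.14142737e+00  1.18523368e-05 -1.62076054e-01] 0.011726049914301297 [ 0.94657353  0.59938121 -0.84142301] 12.45
keyway [(0.71, [319.0, 200.0], [0.5462, 0.0999])]
board [(0.86, [264.0, 188.0], [0.5542, 0.1603])]
nozzle_top [(0.82, [161.0, 220.0], [0.5667, 0.2175])]
red_key_bow [(0.7, [317.0, 255.0], [0.5485, 0.1003]), (0.37, [315.0, 225.0], [0.5647, 0.0988])]
red_key_collar [(0.75, [320.0, 245.0], [0.5449, 0.099])]
```

View pics/w5c.png

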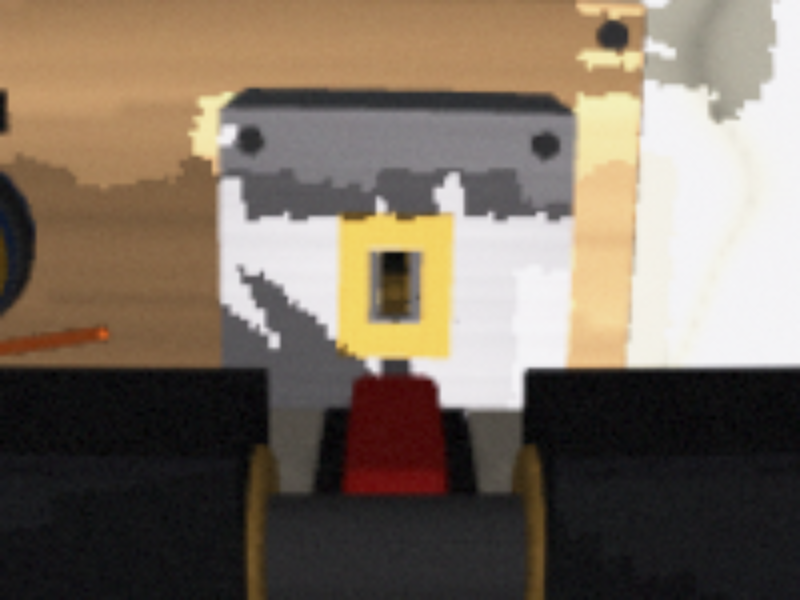

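The slot is at full-image (319,201) and the key shaft shares column 319, so they line up sideways. I'll lower the tip to just above the mouth and look again.

Request:
carry_out(
  commands=[
    [0,0.02,-0.3,0],
    [0,0.02,-0.6,0],
    [0,0.02,-0.9,0],
    [0,0.02,-1.1,0],
    [0,0.02,-1.2,0],
    [0,0.02,-1.25,0],
    [0,0.02,-1.25,0],
    [0,0.02,-1.25,0],
    [0,0.02,-1.25,0],
    [0,0.02,-1.25,0],
  ],
)

```text
t: 13.95
eef_pos: [0.5459, 0.0976, 0.1123]
ee_rot: [-3.141, -0.0, -0.166]
force: [-0.6, -1.2, -0.5]
width: 0.0116
gripper_force: 45.0
```

```bash
python3 - <<'E'
from h import *
p=arm.grab_frame('wrist')
s=arm.get_state();print(s['eef_pos'],s['ee_rot'],s['width'],s['force'],s['t'])
for n,z in dict(keyway=.06,red_key=s['eef_pos'][2]-.0446,red_key_collar=s['eef_pos'][2]-.0096).items():
    print(n,[(round(m['conf'],2),np.round(m['uv']).tolist(),np.round(atz(p,m['uv'],z,True),4)[:2].tolist()) for m in arm.mark_of(p,n)[:2]])
cv2.imwrite('pics/w6c.png',cv2.resize(p['pixels'][180:270,270:370,::-1],None,fx=6,fy=6))
E
```

```text
[0.54588907 0.0975952  0.11222393] [-3.14138677e+00 -2.36242889e-04 -1.65561173e-01] 0.011854399503742053 [-1.39773171 -0.30638919 -0.66749499] 14.0
keyway [(0.84, [316.0, 226.0], [0.5431, 0.1]), (0.53, [112.0, 258.0], [0.5393, 0.2845])]
red_key [(0.79, [316.0, 226.0], [0.5456, 0.0991]), (0.19, [588.0, 7.0], [0.7016, -0.1767])]
red_key_collar [(0.59, [320.0, 246.0], [0.5449, 0.0969])]
```

View pics/w6c.png

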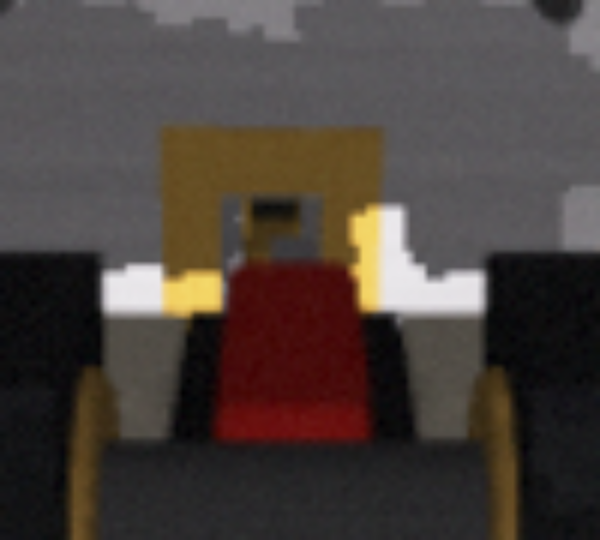

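The slot centre is at crop column 272 and the key at about 293, so the slot is about 2.7 mm to +y. I'll check the x fit from the slot's edges.

```bash
python3 - <<'E'
from h import *
p=arm.grab_frame('wrist'); print(p['cx'],p['cy'],p['eye'])
Rt=Ro.from_euler('z',-.1655).as_matrix()[:2,:2]
tcp=np.array(arm.get_state()['eef_pos'])
def loc(pp,t,uv,z): return np.round(1e3*(Rt.T@(atz(pp,uv,z,True)[:2]-t[:2])),1)
print('now far slot',loc(p,tcp,(315.3,212.5),.06),'brass far',loc(p,tcp,(315.5,201.2),.06))
q=dict(p); t5=np.array([.54558,.09899,.1745]); q['eye']=np.array(p['eye'])+t5-tcp
for n,uv in dict(far=(319,192.5),near=(319,210.5),bfar=(319,183.3),bnear=(319,219.3)).items(): print(n,loc(q,t5,uv,.06))
# key bow top far edge w5 / now (z = tcp+.0304)
print('bow far top: w5?',loc(p,tcp,(319,224),tcp[2]+.0304),'near?',loc(p,tcp,(319,253),tcp[2]+.0304))
print(tcp)
E
```

```text
318.4514311246057 201.95254910391287 [0.61360865 0.08595499 0.27015105]
now far slot [6.8 2.1] brass far [15.  2.]
far [ 7.2 -0.5]
near [-9.7 -0.6]
bfar [15.6 -0.5]
bnear [-18.2  -0.6]
bow far top: w5? [25.9 -0.4] near? [12.1 -0.4]
[0.54583014 0.09753244 0.11209351]
```

Request:
carry_out(
  commands=[
    [-0.012,0.047,0,0],
    [-0.012,0.047,0,0],
    [-0.012,0.047,0,0],
    [-0.012,0.047,-0.06,0],
    [-0.012,0.047,-0.12,0],
    [-0.012,0.047,-0.18,0],
    [-0.012,0.047,-0.24,0],
    [-0.012,0.047,-0.3,0],
    [-0.012,0.047,-0.3,0],
    [-0.012,0.047,-0.3,0],
  ],
)

```text
t: 15.45
eef_pos: [0.5453, 0.0999, 0.0971]
ee_rot: [3.142, -0.0, -0.166]
force: [-0.3, 0.8, -0.3]
width: 0.0119
gripper_force: 45.0
```

Request:
carry_out(
  commands=[
    [0,0,-0.04,0],
    [0,0,-0.08,0],
    [0,0,-0.12,0],
    [0,0,-0.15,0],
    [0,0,-0.18,0],
    [0,0,-0.2,0],
    [0,0,-0.22,0],
    [0,0,-0.24,0],
    [0,0,-0.24,0],
    [0,0,-0.24,0],
  ],
)

```text
t: 16.7
eef_pos: [0.5449, 0.0998, 0.0849]
ee_rot: [3.141, 0.001, -0.166]
force: [-1.5, 0.7, -0.2]
width: 0.0118
gripper_force: 45.0
```

Request:
carry_out(
  commands=[
    [0,0,-0.05,0.2],
    [0,0,-0.1,-0.2],
    [0,0,-0.14,0.2],
    [0,0,-0.18,-0.2],
    [0,0,-0.21,0.2],
    [0,0,-0.24,-0.2],
    [0,0,-0.27,0.2],
    [0,0,-0.3,-0.2],
    [0,0,-0.3,0],
    [0,0,-0.3,0],
  ],
)

```text
t: 17.95
eef_pos: [0.5456, 0.0999, 0.07]
ee_rot: [-3.142, -0.001, -0.164]
force: [0.0, -0.5, -2.1]
width: 0.0118
gripper_force: 45.0
```

Request:
carry_out(
  commands=[
    [0,0,-0.01,0],
    [0,0,-0.02,0],
    [0,0,-0.03,0],
    [0,0,-0.03,0.2],
    [0,0,-0.03,-0.2],
    [0,0,-0.04,0.2],
    [0,0,-0.04,-0.2],
    [0,0,-0.04,0],
    [0,0,-0.04,0],
    [0,0,-0.04,0],
  ],
)

```text
t: 19.2
eef_pos: [0.5458, 0.1001, 0.0694]
ee_rot: [-3.141, -0.001, -0.165]
force: [-3.9, -0.9, 13.1]
width: 0.0119
gripper_force: 45.0
```

```bash
python3 - <<'E'
from h import *
s=arm.get_state();print(s['eef_pos'],s['width'],s['force'],s['moment'],s['t'])
p=arm.grab_frame('scene')
cv2.imwrite('pics/s7.png',cv2.resize(p['pixels'][150:230,310:410,::-1],None,fx=6,fy=6))
p=arm.grab_frame('wrist')
cv2.imwrite('pics/w7.png',cv2.resize(p['pixels'][180:270,270:370,::-1],None,fx=6,fy=6))
E
```

```text
[0.54582236 0.1000769  0.06941081] 0.011885633836962685 [-3.90106593 -0.89186525 13.09461682] [-0.32951081  1.4107062  -0.09607376] 19.2
```

View pics/w7.png

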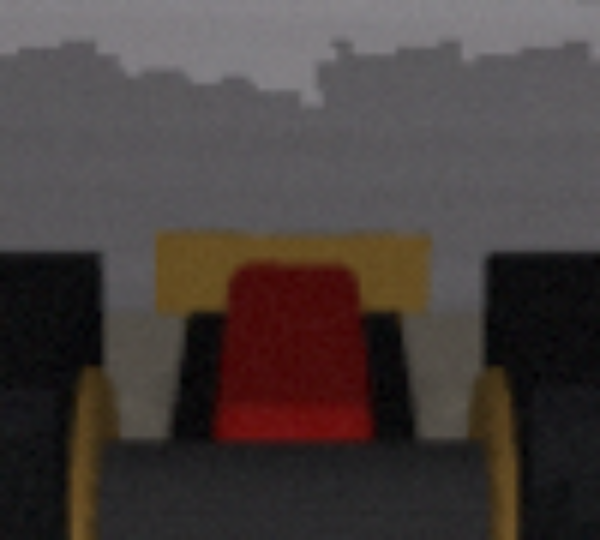

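The key is home: contact comes at TCP z 0.0694, where 0.0696 was expected, and the bow hasn't moved in the grip. Now I'll turn it clockwise.

Request:
carry_out(
  commands=[
    [0,0,0,-0.8],
    [0,0,0,-1.6],
    [0,0,0,-2.4],
    [0,0,0,-3.2],
    [0,0,0,-4.0],
    [0,0,0,-4.8],
    [0,0,0,-5.6],
    [0,0,0,-6.4],
    [0,0,0,-7.2],
    [0,0,0,-8],
  ],
  force=55,
)

```text
t: 20.55
eef_pos: [0.545, 0.0991, 0.0694]
ee_rot: [3.141, -0.001, -1.005]
force: [-6.0, -4.8, 16.2]
width: 0.0114
gripper_force: 55.0
```

Request:
carry_out(
  commands=[
    [0,0,0,-0.8],
    [0,0,0,-1.6],
    [0,0,0,-2.4],
    [0,0,0,-3.2],
    [0,0,0,-4.0],
    [0,0,0,-4.8],
    [0,0,0,-5.6],
    [0,0,0,-6.4],
    [0,0,0,-7.2],
    [0,0,0,-7.5],
  ],
)

```text
t: 21.8
eef_pos: [0.5434, 0.0986, 0.0693]
ee_rot: [3.139, -0.003, -1.79]
force: [-11.6, -3.0, 22.9]
width: 0.0116
gripper_force: 55.1
```

Request:
carry_out(
  commands=[
    [0,0,0,0],
    [0,0,0,0],
    [0,0,0,0],
    [0,0,0,0],
    [0,0,0,0],
    [0,0,0,0],
    [0,0,0,0],
    [0,0,0,0],
    [0,0,0,0],
    [0,0,0,0],
  ],
)

```text
t: 23.05
eef_pos: [0.5434, 0.0986, 0.0693]
ee_rot: [3.139, -0.003, -1.788]
force: [-11.0, -3.8, 22.1]
width: 0.0118
gripper_force: 55.0
```

```bash
python3 - <<'E'
from h import *
s=arm.get_state();print(s['eef_pos'],s['ee_rot'],s['width'],s['force'],s['moment'],s['t'],s['q'])
p=arm.grab_frame('wrist')
cv2.imwrite('pics/w8.png',cv2.resize(p['pixels'][180:270,270:370,::-1],None,fx=6,fy=6))
E
```

```text
[0.5433733  0.0985704  0.06933881] [ 3.13920944e+00 -2.75581799e-03 -1.78807212e+00] 0.011800579933175391 [-11.04182998  -3.83733862  22.14413958] [-1.31327701  4.4936825   0.15991249] 23.05 [ 5.34437578e-01  3.15855625e-01 -4.55971404e-01  5.36317242e-04
 -8.02592277e-01 -7.52090011e-01]
```

View pics/w8.png

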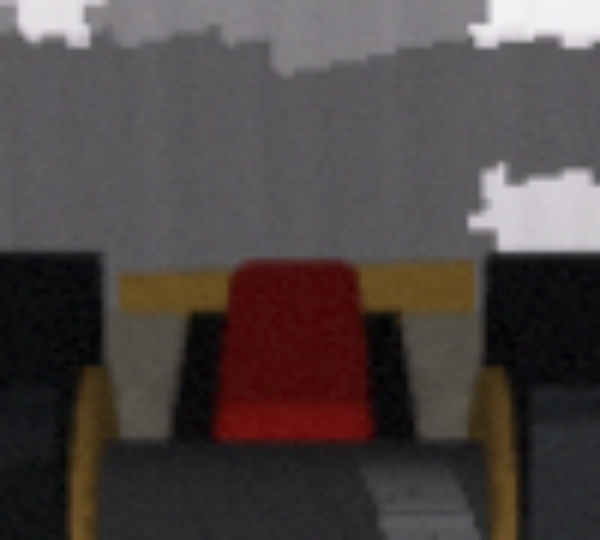

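The bow is still square in the grip after a 1.62 rad turn, with the key seated and the push and grip steady. I'm handing the job in.

```bash
python3 -c "
from station import arm
print(arm.job_done())"
```

```text
the job is handed in; nothing more can be done
None
```

I pressed the nozzle and let it up, pushed the red key home, turned it clockwise to about 1.6 rad by the tool's angle and handed in at 23 s while holding it; the hand-in gave no verdict, and I had no direct plug reading.

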